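# Unclip the lid of the coffee machine's water tank

## Task

The coffee machine's clear water tank has to be filled. Pinch the springy tab on its lid in towards the grip rib, firmly enough to free the catch but gently enough not to break the tab; keeping it pinched and the lid pushed back home against the slotted wall, swing that edge of the lid up, draw the two tongues out of their slots in the tank's back wall, and lay the lid right way up in the middle of the rubber draining tray. Leave the tank standing where it is, neither lifted, tipped nor dragged about, do not let the lid fall, and leave the crockery and the coffee scoop alone.

Things in the scene. Friction and masses are not known exactly. Their poses are not given: they have to be found in the camera images.
- tank: Loose, empty water tank of clear plastic, about 0.5 kg: 130 mm long (x), 92 mm wide (y), rim 120 mm high. Origin under the middle of its floor; z up; x points level to the end where the lid's tab is. That end has a lip under the rim, z = 116 to 120 mm, reaching inward to x = 54.5 mm. It slides or lifts easily if the lid is pulled while still caught.
- slots (a point): Tank's back wall (its -x end), middle of the wall's inner face at rim height: tank x = -60, y = 0, z = 120 mm. The wall is 5 mm thick and rises to 134 mm; two slots, 22 mm wide, centred 26 mm to either side (y) and from z = 117.5 to 125.5 mm, hold the lid's tongues.
- lid: Grey plastic lid, 80 g: a plate 4 mm thick, 92 mm wide, from x = -58 to 65 mm; skirts reach 12 mm below it along the sides, the tab's foot 14 mm. Origin on the plate's underside; x points to the tab's end, z up. It sits at tank z = 120 mm with play along x: pushed home, its back edge against the slotted wall, it is at tank x = -2 mm; it starts 2 to 3.5 mm short of that and can slip 3 mm further off.
- tongues (a point): Middle of the lid's back edge between its two tongues: lid x = -58, y = 0, z = 0. The tongues (18 mm wide, 4 mm thick, at y = +26 and -26) reach 8 mm further back, into the slots. Pulled straight up they jam; tilt the tab end up about this edge by 15 to 25 degrees, then draw the lid 12 mm or more along its +x, away from the slots.
- rib (a point): Fixed grip rib on top of the lid, top middle of its back (-x) face: lid x = 13, y = 0, z = 20 mm. The rib is 6 mm thick (to x = 19), 28 mm wide in y and stands 16 mm above the plate.
- tab: Springy snap tab of the same grey plastic; its thumb piece, 22 mm wide (y), 4 mm thick, stands 16 mm above the plate. Origin at the top middle of its outer (+x) face: lid x = 53, y = 0, z = 20 mm when free; axes as the lid's. Rib's back face to tab's outer face: 40 mm, 34.5 mm when fully pinched. It springs out when let go.
- catch (a point): Tip of the tab's catch under the tank's front lip: lid x = 58.5, y = 0, z = -5.5 mm; it moves with the tab, in (lid's -x) up to 5.5 mm. The tab gives from 5 N, 1 N more for each mm. With the lid pushed home the catch is free from 2 to 3 mm in; if the lid has slipped towards the tab's end it stays caught, however far it is pinched. Over 18 N on the tab breaks it.
- tray: Black rubber draining tray fixed to the counter, 230 by 230 mm; origin under its centre, z up; floor at 5 mm, a rim 4 mm thick and 11 mm high around it.
- cup: Small white cup with a handle, 66 mm across, 55 mm high, standing beyond the tray; origin under its middle.
- spoon: Steel coffee scoop with a grey handle, 130 mm long, lying on the counter beside the tank; origin under its middle.
- mug: White mug with a handle, 84 mm across, 88 mm high; origin under its middle.
- jar: Glass jar, 90 mm across, 130 mm high; origin under its middle.
- tumbler: Drinking glass, 72 mm across, 95 mm high; origin under its middle.
- plate: White plate, 190 mm across, with a white bowl standing on it; origin under its middle.
Things that resemble listed ones, but are neither listed nor needed, are in the scene too. Leave any purple look-alike of the tank alone. There is more than one size of the lid; the job needs the smaller.

How it is judged (in metres and radians):
On the way, in this order (a step that is already met when the one before it is completed fails the run):
1. the tab is pinched in at least 2 mm with the lid still in place on the tank (x of tab in the frame of lid below 0.051 m and distance between lid and tank below 0.13 m), for 0.1 s.
2. the lid is clear of the tank: its middle more than 30 mm above the rim (z of lid in the frame of tank above 0.15 m), for 0.1 s.
At the end, for the whole second after the job is handed in: The lid lies at rest, right way up and flat (within 0.15 rad) on the tray's floor, its middle within 32 mm of the tray's middle; the tank stands upright within 20 mm of where it was (horizontal distance between lid and tray below 0.032 m and height (world z) of lid below 0.03 m and angle between lid's own z axis and vertical below 0.15 rad and linear speed of lid below 0.02 m/s and distance of tank from where it was at the start of the episode below 0.02 m and angle between tank's own z axis and vertical below 0.05 rad); the robot touches nothing.
It fails at once if the tab is squeezed with more than 18 N (it breaks) (contact force between the fingers and tab above 18 N).
It fails at once if the tank is lifted more than 5 mm off the counter or tipped more than 0.08 rad (height (world z) of tank above 0.005 m or angle between tank's own z axis and vertical above 0.08 rad).
It fails at once if the tank is shoved more than 20 mm (distance of tank from where it was at the start of the episode above 0.02 m).
It fails at once if the lid is let fall (falling free, more than 45 mm above the tray's underside and away from the tank) (contact force between the fingers and lid below 0.05 N and height (world z) of lid above 0.045 m and horizontal distance between lid and tank above 0.05 m and linear speed of lid above 0.35 m/s).
It fails at once if crockery, glass or coffee scoop is pushed more than 30 mm (distance of any of cup, spoon, mug, jar, tumbler, plate from where it was at the start of the episode above 0.03 m).
It also fails if it takes over 48 s, if anything falls off the work surface, if the arm or the gripper's body presses on something with over 40 N, if the wrist force passes 120 N, or if a joint passes its speed limit or range.

## Robot

A 7-joint arm with a two-finger parallel gripper is mounted at the origin on the work surface. World frame = base frame: x ahead of the robot, y to its left, z up, the work surface at z = 0. Lengths are in mm, angles in rad, forces in N, time in s.
With the tool pointing down it reaches from about 400 to 875 mm from the base axis. Payload 4.4 kg.
Tool frame: the origin (TCP) lies between the finger pads; the fingertips stand 22 mm ahead of it and the grasp point (between the pads) lies 3 mm ahead of it; z points along the fingers, y is the line along which they close (so a half turn about z gives the same grasp; the last joint's range is limited). The gripper opens to 85 mm and grips with 20 to 120 N. Pads are 22 mm wide; open, the fingers measure 114 mm over their backs; the gripper's body (76 mm by 85 mm) begins 54 mm behind the grasp point. The pads swing forward as they close: fully open they stand 13 mm farther back than shut.
Start: joints at [-1.33, 0.628, 0.038, 1.517, -0.027, 0.996, -0.02], TCP at [196.283, 619.67, 253.313] pointing down, gripper open.
Joint ranges: [-3.06, 3.06], [-0.37, 2.12], [-1.25, 1.32], [0.18, 2.47], [-1.1, 4.24], [0.23, 1.98], [-2.94, 2.94]. Speed limits (rad/s): [2.57, 2.57, 3.14, 3.14, 3.14, 3.14, 3.14].

## Interface

Orientations are given as [roll, pitch, yaw] about the fixed x, y, z axes, in that order (R = Rz(yaw) Ry(pitch) Rx(roll)).
In Python, from cell import ctrl gives the robot as it stands.
- The arm moves only by the tool step_arm, never from a script. Its argument "plan" is a list of rows, each an object of numbers: "dx", "dy", "dz": the shift along the tool's x, y, z scaled (see below); "ax", "ay", "az": the turn, a rotation vector about the tool's x, y, z scaled (see below); "gripper": the opening, from 0 (shut) to 1 (fully open). A call has 1 to 20 rows; each row shifts and turns the commanded pose from where the row before left it, along the tool's axes as they then stand; what a row does not reach is not made up. The controller multiplies each number of a shift by 0.3 m and each number of a turn by 90 degrees. A row lasts 1/8 s, in which the tool goes at most 62.5 mm and 10.7 degrees, less where a joint would pass 70% of its speed; a pose out of reach is approached as far as the arm can. A call with a number of a shift or a turn outside -1 to 1 is refused whole. A call with a gripper value outside its range is refused whole. The fingers move at their own pace and stop on an object; the grip force is fixed at half the most. Time passes only in rows, so rows that do not move let the fingers close. It gives the time, the measured TCP pose, the force, the opening and the grip force at its end, in the units of the state.
- ctrl.read_state(): the state, without advancing time (a new reading comes with each control period).
- ctrl.get_image(name): name is "scene" or "top" or "wrist"; returns a dict with "color" (400x640x3 uint8, red, green, blue), "range_z" (400x640 float32, mm along the optical axis (not along the pixel's ray), 0 where there is no reading), "fx", "fy", "cx", "cy" (pixels), "k1" (the pictures are not rectified: a ray, as slopes to the right and down, at radius r is drawn at 1 + k1 r^2 times it, then the intrinsics apply), "T" (4x4, takes a point from camera to world coordinates); the wrist camera has in their place "T_tool_cam" (4x4, takes a point from camera to tool coordinates, whose origin is the TCP and whose axes are the flange's). Camera axes: x right, y down, z forward; pixel columns grow to the right and rows downward; lengths in mm; the calibration is good to about 2 mm. A picture is of the moment at which its call begins: read the wrist's pose just before it.
- ctrl.finish_job(): hands the job in; it is judged then, once.
The state is a dict: "clock": time; "qpos": joint angles; "qd": joint speeds; "tau": joint torques, N m; "eef_pos": TCP position; "tool_rot": TCP orientation; "force": force on the tool from outside, world axes, zero at the start; "torque": the same for the moment, N m; "width": finger opening in mm; "gripper_force": force on a finger pad.
Only numpy, scipy, OpenCV 4.12 (cv2) and the standard library are available. Lean on these libraries where they do the work, as an engineer would, in place of code of your own. Each camera call takes 0.05 s, during which the arm holds its last target. There are 200 camera calls.

## Working session

There is one attempt and no reset: what is moved stays moved. The work goes in short steps, Python scripts to look and compute and a tool call to move; the robot and the scene stay as the last step left them, time stands still between calls to the robot, and variables do not carry over. Pictures are saved under pics/ and viewed, at most 11 in all, crops included, and the job is handed in when it is done.

Besides the shell and the picture viewer there is one more tool, called after ">>>" as name(argument=value, ...) on one line, values as JSON. step_arm: Moves the arm, as the interface text tells. Shifts and turns lie within -1 to 1; 1 stands for 0.3 m of shift or 90 degrees of turn. Its arguments: {"type":"object","properties":{"plan":{"type":"array"}},"required":["plan"]}

```bash
mkdir -p pics; ls; cat > h.py <<'E'
import numpy as np, cv2
from cell import ctrl
from scipy.spatial.transform import Rotation as R
def Tw(s):
    T=np.eye(4);T[:3,:3]=R.from_euler('xyz',s['tool_rot']).as_matrix();T[:3,3]=s['eef_pos'];return T
def shot(name):
    s=ctrl.read_state(); im=ctrl.get_image(name)
    im['Tc']=Tw(s)@np.array(im['T_tool_cam']) if name=='wrist' else np.array(im['T'])
    cv2.imwrite(f'pics/{name}_{s["clock"]:.2f}.png',im['color'][...,::-1])
    np.savez(f'pics/{name}.npz',**im); return im
def slopes(im,uv):
    d=(np.atleast_2d(uv)-[im['cx'],im['cy']])/[im['fx'],im['fy']]
    p=d.copy()
    for _ in range(10): p=d/(1+im['k1']*(p**2).sum(1,keepdims=True))
    return p
def onplane(im,uv,z):
    p=slopes(im,uv);r=np.c_[p,np.ones(len(p))]@im['Tc'][:3,:3].T;o=im['Tc'][:3,3]
    return o+r*((z-o[2])/r[:,2])[:,None]
def pts(im,uv):
    uv=np.atleast_2d(uv);z=im['range_z'][uv[:,1].astype(int),uv[:,0].astype(int)]
    p=slopes(im,uv);return (np.c_[p,np.ones(len(p))]*z[:,None])@im['Tc'][:3,:3].T+im['Tc'][:3,3]
def cloud(im):
    v,u=np.mgrid[0:400,0:640];P=pts(im,np.c_[u.ravel(),v.ravel()]).reshape(400,640,3);P[im['range_z']==0]=np.nan;return P
def load(n): return {k:v for k,v in np.load(f'pics/{n}.npz').items()}
E
python3 -c "
from h import *
s=ctrl.read_state();print({k:np.round(v,3).tolist() for k,v in s.items()})
for n in ['scene','top']:
  i=shot(n);print(n,i['Tc'].round(2).tolist(),i['fx'],i['k1'])
"; ls pics
```

```text
pics
{'clock': 0.0, 'qpos': [-1.33, 0.629, 0.038, 1.518, -0.027, 0.996, -0.02], 'qd': [-0.001, -0.0, 0.001, 0.001, 0.001, 0.001, -0.0], 'tau': [-0.0, -56.341, 1.227, -19.344, 0.011, 0.01, 0.0], 'eef_pos': [196.095, 619.123, 252.403], 'tool_rot': [-3.14, 0.0, 2.835], 'force': [0.489, 0.094, -0.15], 'torque': [0.058, -0.018, 0.004], 'gripper_force': 0.0, 'width': 85.759}
scene [[-0.23, 0.56, -0.79, 1581.07], [0.97, 0.13, -0.19, 208.35], [-0.01, -0.82, -0.58, 894.85], [0.0, 0.0, 0.0, 1.0]] 468.46249113202964 -0.028079142040199505
top [[-0.02, -0.98, 0.19, 247.11], [-1.0, 0.02, -0.01, -21.11], [0.01, -0.19, -0.98, 1547.48], [0.0, 0.0, 0.0, 1.0]] 509.3128289788545 0.01802229982929817
scene.npz
scene_0.00.png
top.npz
top_0.05.png
```

View pics/scene_0.00.png

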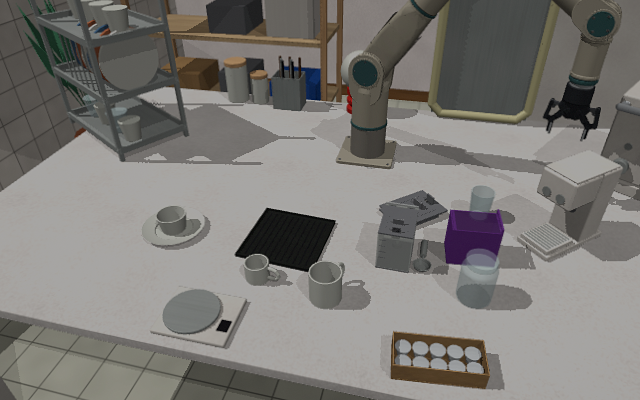

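View pics/top_0.05.png

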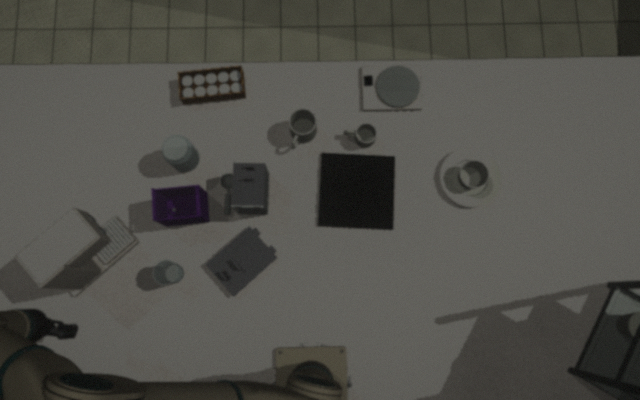

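The tank with its lid is at scene (397,235) and top (250,187). Two things could be mistaken for it: the loose, larger grey lid on the counter (scene (415,210), top (240,262)) and the purple tank (top (180,205)). I choose the clear tank with the seated lid, and the tray is at top (357,190). Next is a close crop.

```bash
python3 -c "
from h import *
i=load('top');s=load('scene')
a=cv2.resize(cv2.convertScaleAbs(i['color'][150:230,200:285,::-1],alpha=2),None,fx=4.7,fy=4.7,interpolation=cv2.INTER_CUBIC)
b=cv2.resize(s['color'][185:280,365:450,::-1],None,fx=4.6,fy=4.6,interpolation=cv2.INTER_CUBIC)
h=max(len(a),len(b));a=cv2.copyMakeBorder(a,0,h-len(a),0,0,0);b=cv2.copyMakeBorder(b,0,h-len(b),0,0,0)
cv2.imwrite('pics/crop1.png',np.hstack([a,b]))
P=cloud(i)
print('tray centre px', P[190,357].round(1))
for u,v in [(250,175),(250,200),(243,195),(260,205)]: print(u,v,P[v,u].round(1))
m=(P[...,2]>108)&(P[...,2]<150);m[:,:215]=0;m[:,290:]=0;m[:150]=0;m[230:]=0
v,u=np.where(m);print(len(u),np.nanmean(P[m],0),cv2.minAreaRect(P[m][:,:2].astype(np.float32)))
g=i['color'].max(2)<25; g[:,:310]=0;g[:,400:]=0;g[:145]=0;g[240:]=0
v,u=np.where(g);q=onplane(i,np.c_[u,v],8);print('tray',cv2.minAreaRect(q[:,:2].astype(np.float32)),len(u))
"
```

```text
tray centre px [ 563.1 -150.6    8.6]
250 175 [587.3 164.1 127.1]
250 200 [514.8 163.7 125.8]
243 195 [530.5 184.2 121.5]
260 205 [499.  134.7 131.4]
1482 [557.37937868 169.60593053 124.7578506 ] ((559.4829711914062, 170.2879180908203), (93.26404571533203, 131.41819763183594), 88.1745376586914)
tray ((562.45166015625, -148.08798217773438), (222.54806518554688, 223.68609619140625), 86.66326904296875) 4905
```

View pics/crop1.png

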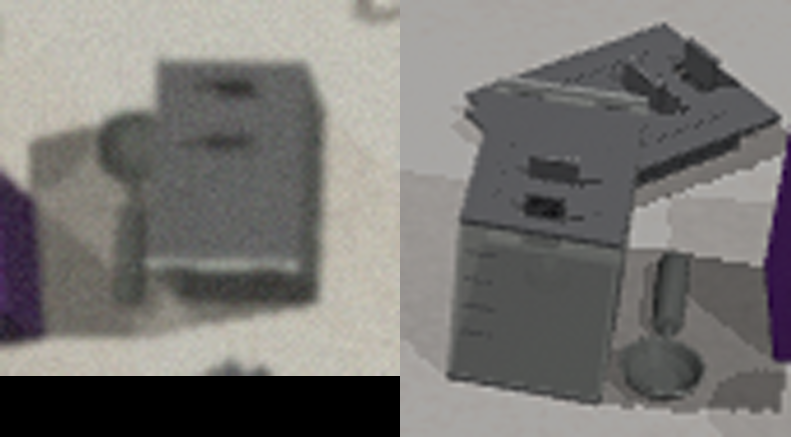

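The lid seated on the clear tank measures 93×131 mm at z≈125, which matches. The tab is at the far (+x) end, crop (235,88), and the slotted wall is on the robot's side. I'll rise first, then go over the tank.

>>> step_arm(plan=[{"dz": -0.18, "gripper": 1}, {"dz": -0.18, "gripper": 1}, {"dz": -0.1, "gripper": 1}, {"dx": -0.16, "dy": -0.107, "gripper": 1}, {"dx": -0.16, "dy": -0.107, "gripper": 1}, {"dx": -0.16, "dy": -0.107, "gripper": 1}, {"dx": -0.16, "dy": -0.107, "gripper": 1}, {"dx": -0.16, "dy": -0.107, "gripper": 1}, {"dx": -0.16, "dy": -0.107, "gripper": 1}, {"dx": -0.16, "dy": -0.107, "gripper": 1}, {"dx": -0.16, "dy": -0.107, "gripper": 1}, {"dx": -0.16, "dy": -0.107, "gripper": 1}, {"dx": -0.16, "dy": -0.107, "gripper": 1}, {"az": 0.117, "gripper": 1}, {"az": 0.117, "gripper": 1}, {"az": 0.117, "gripper": 1}, {"az": 0.117, "gripper": 1}, {"az": 0.117, "gripper": 1}, {"az": 0.117, "gripper": 1}, {"az": 0.117, "gripper": 0.7}])

```text
invalid input
```

```bash
python3 -c "
from h import *
s=ctrl.read_state();print({k:np.round(s[k],3).tolist() for k in ['clock','qpos','eef_pos','tool_rot','width','force']})
i=shot('wrist');print(i['T_tool_cam'].round(2).tolist(),i['fx'],i['k1'])
"; cp pics/wrist_*.png pics/w1.png
```

```text
{'clock': 0.1, 'qpos': [-1.33, 0.629, 0.038, 1.518, -0.027, 0.996, -0.02], 'eef_pos': [196.112, 619.196, 252.486], 'tool_rot': [-3.14, 0.0, 2.835], 'width': 85.461, 'force': [-0.219, -0.322, 0.158]}
[[0.0, -0.96, -0.28, 70.58], [1.0, 0.0, -0.0, 1.38], [0.0, -0.28, 0.96, -120.84], [0.0, 0.0, 0.0, 1.0]] 290.5112304588972 -0.013326216905777472
```

View pics/w1.png

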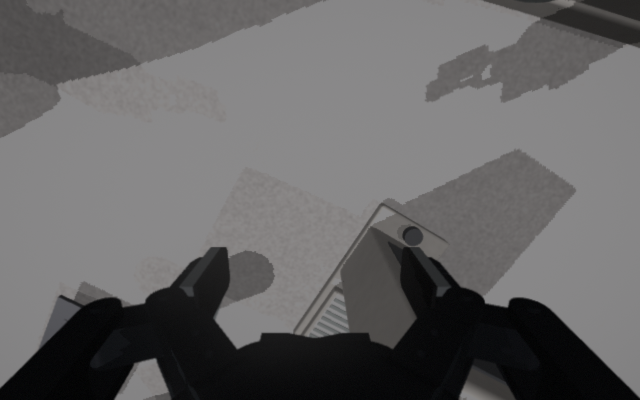

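That picture still shows the start pose: fingers at (215,265) and (420,265), and the coffee machine at the lower right, near (380,290). The call was refused, probably because each row needs every key, so I'll send full rows.

>>> step_arm(plan=[{"dx": 0, "dy": 0, "dz": -0.18, "ax": 0, "ay": 0, "az": 0, "gripper": 1}, {"dx": 0, "dy": 0, "dz": -0.18, "ax": 0, "ay": 0, "az": 0, "gripper": 1}, {"dx": 0, "dy": 0, "dz": -0.1, "ax": 0, "ay": 0, "az": 0, "gripper": 1}, {"dx": -0.16, "dy": -0.107, "dz": 0, "ax": 0, "ay": 0, "az": 0, "gripper": 1}, {"dx": -0.16, "dy": -0.107, "dz": 0, "ax": 0, "ay": 0, "az": 0, "gripper": 1}, {"dx": -0.16, "dy": -0.107, "dz": 0, "ax": 0, "ay": 0, "az": 0, "gripper": 1}, {"dx": -0.16, "dy": -0.107, "dz": 0, "ax": 0, "ay": 0, "az": 0, "gripper": 1}, {"dx": -0.16, "dy": -0.107, "dz": 0, "ax": 0, "ay": 0, "az": 0, "gripper": 1}, {"dx": -0.16, "dy": -0.107, "dz": 0, "ax": 0, "ay": 0, "az": 0, "gripper": 1}, {"dx": -0.16, "dy": -0.107, "dz": 0, "ax": 0, "ay": 0, "az": 0, "gripper": 1}, {"dx": -0.16, "dy": -0.107, "dz": 0, "ax": 0, "ay": 0, "az": 0, "gripper": 1}, {"dx": -0.16, "dy": -0.107, "dz": 0, "ax": 0, "ay": 0, "az": 0, "gripper": 1}, {"dx": -0.16, "dy": -0.107, "dz": 0, "ax": 0, "ay": 0, "az": 0, "gripper": 1}, {"dx": 0, "dy": 0, "dz": 0, "ax": 0, "ay": 0, "az": 0.117, "gripper": 1}, {"dx": 0, "dy": 0, "dz": 0, "ax": 0, "ay": 0, "az": 0.117, "gripper": 1}, {"dx": 0, "dy": 0, "dz": 0, "ax": 0, "ay": 0, "az": 0.117, "gripper": 1}, {"dx": 0, "dy": 0, "dz": 0, "ax": 0, "ay": 0, "az": 0.117, "gripper": 1}, {"dx": 0, "dy": 0, "dz": 0, "ax": 0, "ay": 0, "az": 0.117, "gripper": 1}, {"dx": 0, "dy": 0, "dz": 0, "ax": 0, "ay": 0, "az": 0.117, "gripper": 1}, {"dx": 0, "dy": 0, "dz": 0, "ax": 0, "ay": 0, "az": 0.117, "gripper": 0.7}])

```text
clock: 2.65
eef_pos: [556.7, 168.7, 391.0]
tool_rot: [-3.141, 0.0, 1.542]
force: [0.4, -0.9, -0.5]
width: 69.9
gripper_force: 0.0
```

```bash
python3 -c "
from h import *
s=ctrl.read_state();print({k:np.round(s[k],3).tolist() for k in ['clock','qpos','eef_pos','tool_rot','width','force']})
i=shot('wrist')
cv2.imwrite('pics/w2.png',i['color'][...,::-1])
"
```

```text
{'clock': 2.65, 'qpos': [-0.664, 0.443, 0.504, 1.52, -0.221, 1.236, -0.157], 'eef_pos': [556.663, 168.691, 390.98], 'tool_rot': [-3.141, 0.0, 1.542], 'width': 69.87, 'force': [0.429, -0.863, -0.491]}
```

View pics/w2.png

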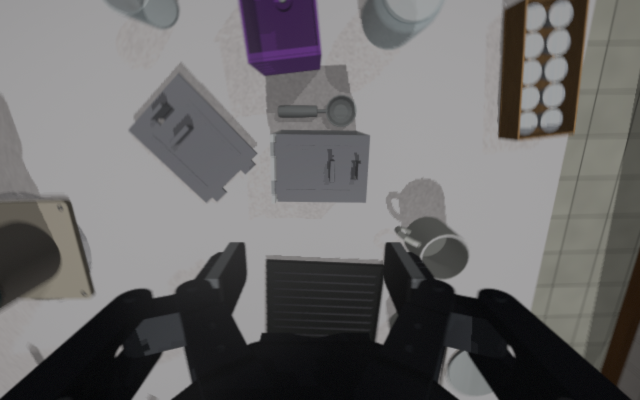

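The wrist view shows the tank and lid at (322,167), with tongues at (272,150) and (272,185), rib at (330,167) and tab at (357,165). The larger loose lid is at (190,130) and the tray at (325,300). Next I'll measure the rib and tab points from range.

```bash
python3 -c "
from h import *
i=shot('wrist');P=cloud(i)
b=np.zeros((400,640),bool);b[125:210,262:378]=1
z=P[...,2]
m=b&(z>112)&(z<129);print('plate',m.sum(),cv2.minAreaRect(P[m][:,:2].astype(np.float32)),np.median(z[m]))
t=b&(z>132)
n,l,st,c=cv2.connectedComponentsWithStats(t.astype(np.uint8))
for k in range(1,n):
  if st[k,4]>4:
    q=P[l==k];print(st[k].tolist(),c[k].round(1),q.mean(0).round(1),q.min(0).round(1),q.max(0).round(1))
# dark/edge pattern along rows
g=i['color'].astype(int).mean(2)
for r in (152,160,167,175): print(r,g[r,264:376].round().astype(int).tolist())
"
```

```text
plate 6050 ((563.0167846679688, 171.23687744140625), (91.70092010498047, 129.80307006835938), 88.12948608398438) 124.38015024453904
[269, 135, 7, 69, 276] [271.8 168.4] [500.3 174.9 134.2] [496.5 127.9 132.1] [504.  218.5 136.5]
[330, 160, 5, 22, 104] [331.9 170.2] [578.9 171.5 140.1] [576.1 157.3 136.5] [581.7 184.5 142.3]
[357, 162, 4, 18, 72] [358.5 170.5] [613.4 169.9 139.3] [611.4 158.7 133.7] [615.9 180.4 142.4]
152 [154, 156, 159, 160, 158, 156, 137, 130, 128, 108, 99, 101, 102, 102, 102, 102, 102, 102, 102, 102, 101, 102, 102, 102, 101, 102, 102, 102, 102, 102, 102, 102, 101, 101, 101, 102, 102, 101, 101, 102, 101, 102, 101, 102, 101, 102, 102, 102, 101, 101, 102, 102, 102, 102, 102, 102, 101, 102, 102, 102, 102, 102, 100, 79, 73, 72, 72, 76, 97, 102, 102, 102, 102, 102, 103, 102, 102, 102, 102, 103, 102, 102, 102, 102, 103, 103, 102, 103, 102, 100, 83, 78, 81, 98, 102, 102, 103, 102, 102, 102, 103, 102, 102, 103, 117, 156, 161, 161, 162, 162, 162, 162]
160 [155, 153, 152, 153, 156, 156, 158, 158, 158, 150, 128, 113, 105, 103, 103, 103, 102, 102, 101, 102, 102, 102, 103, 102,
[... 818 characters left out ...]
 103, 104, 103, 103, 103, 103, 101, 76, 68, 64, 62, 54, 48, 55, 97, 104, 103, 104, 103, 103, 104, 103, 104, 109, 145, 159, 162, 162, 162, 162, 162, 162]
175 [158, 159, 160, 161, 160, 160, 158, 159, 159, 157, 138, 121, 107, 103, 103, 103, 103, 103, 103, 103, 103, 104, 103, 103, 103, 103, 103, 103, 103, 103, 103, 103, 103, 103, 103, 104, 103, 103, 103, 103, 104, 104, 103, 103, 103, 103, 103, 103, 103, 104, 104, 103, 104, 104, 104, 104, 103, 104, 103, 103, 99, 95, 94, 92, 70, 63, 94, 102, 104, 105, 93, 101, 104, 104, 104, 104, 104, 104, 104, 104, 104, 104, 104, 104, 104, 103, 94, 72, 64, 65, 72, 67, 54, 64, 98, 104, 104, 104, 105, 104, 104, 104, 106, 123, 156, 162, 162, 162, 162, 162, 162, 162]
```

>>> step_arm(plan=[{"dx": 0.0107, "dy": 0.129, "dz": 0, "ax": 0, "ay": 0, "az": 0.0025, "gripper": 0.47}, {"dx": 0, "dy": 0, "dz": 0.179, "ax": 0, "ay": 0, "az": 0, "gripper": 0.47}, {"dx": 0, "dy": 0, "dz": 0.179, "ax": 0, "ay": 0, "az": 0, "gripper": 0.47}, {"dx": 0, "dy": 0, "dz": 0.179, "ax": 0, "ay": 0, "az": 0, "gripper": 0.47}, {"dx": 0, "dy": 0, "dz": 0, "ax": 0, "ay": 0, "az": 0, "gripper": 0.47}, {"dx": 0, "dy": 0, "dz": 0, "ax": 0, "ay": 0, "az": 0, "gripper": 0.47}])

```text
clock: 3.5
eef_pos: [597.0, 171.0, 232.1]
tool_rot: [3.139, -0.001, 1.546]
force: [0.6, 0.2, 0.5]
width: 40.2
gripper_force: 0.0
```

```bash
python3 -c "
from h import *
s=ctrl.read_state();print({k:np.round(s[k],3).tolist() for k in ['clock','eef_pos','tool_rot','width','force']})
i=shot('wrist');P=cloud(i)
T=np.linalg.inv(Tw(s));Q=P@T[:3,:3].T+T[:3,3]
m=(abs(Q[...,0])<14)&(Q[...,2]<32)&(Q[...,2]>-25)&(abs(Q[...,1])<60)
for sg in(-1,1):
  q=Q[m&(sg*Q[...,1]>0)];print(len(q),q.min(0).round(1),np.percentile(q,[2,50,98],axis=0).round(1).tolist(),q.max(0).round(1))
cv2.imwrite('pics/w3.png',i['color'][...,::-1])
"
```

```text
{'clock': 3.5, 'eef_pos': [597.037, 171.038, 232.105], 'tool_rot': [3.139, -0.001, 1.546], 'width': 40.224, 'force': [0.589, 0.231, 0.534]}
1826 [-10.2 -48.7 -25. ] [[-8.5, -38.7, -24.3], [8.4, -21.9, -7.7], [13.3, -20.1, 16.8]] [ 13.9 -19.9  20.5]
1825 [-10.9  19.6 -25. ] [[-8.5, 19.9, -24.4], [8.4, 21.7, -7.8], [13.4, 38.2, 16.3]] [14.  46.2 21.1]
```

View pics/w3.png

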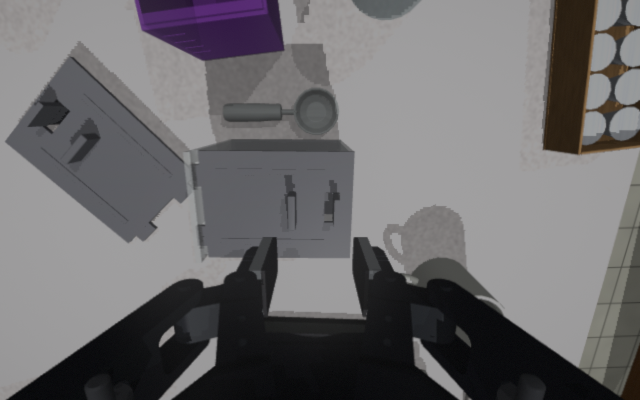

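Fingertips are at (265,245) and (365,245), rib at (290,203) and tab at (333,203). At 40 mm opening the tips stand about 19 mm ahead. Re-measuring from here.

```bash
python3 -c "
from h import *
s=ctrl.read_state();i=load('wrist');P=cloud(i)
z=P[...,2]
b=np.zeros((400,640),bool);b[130:238,190:356]=1
m=b&(z>118)&(z<128);print('plate',np.median(z[m]),cv2.minAreaRect(P[m][:,:2].astype(np.float32)))
t=b&(z>131)&(z<150)
n,l,st,c=cv2.connectedComponentsWithStats(t.astype(np.uint8))
for k in range(1,n):
  if st[k,4]>20:
    q=P[l==k];print(st[k].tolist(),q.mean(0).round(1),np.percentile(q,[1,50,99],axis=0).round(1).tolist(),cv2.minAreaRect(q[:,:2].astype(np.float32)))
    h=q[q[:,2]>138.5];print('  top',len(h),h.mean(0).round(1),cv2.minAreaRect(h[:,:2].astype(np.float32)))
print(s['clock'])
"
```

```text
plate 124.36592779312264 ((564.0589599609375, 180.58692932128906), (73.93384552001953, 128.71148681640625), 88.47836303710938)
[190, 153, 11, 85, 468] [501.3 176.6 133.8] [[497.2, 150.3, 131.1], [501.8, 174.6, 134.0], [504.0, 214.5, 135.6]] ((500.7254333496094, 183.85890197753906), (68.07726287841797, 6.047700881958008), 87.53946685791016)
  top 0 [nan nan nan] ((0.0, 0.0), (0.0, 0.0), 0.0)
[287, 193, 9, 37, 307] [579.2 172.3 139.5] [[576.1, 157.7, 132.5], [579.2, 172.9, 140.2], [582.3, 184.8, 141.6]] ((578.8928833007812, 170.97406005859375), (27.762861251831055, 6.1145429611206055), 88.09559631347656)
  top 258 [578.9 171.4 140.3] ((578.8147583007812, 170.97476196289062), (27.718503952026367, 5.885326862335205), 89.24921417236328)
[333, 197, 7, 30, 178] [613.6 170.7 139.2] [[611.6, 159.3, 131.6], [613.7, 170.8, 140.1], [616.1, 180.7, 141.6]] ((613.7492065429688, 169.8725128173828), (21.589452743530273, 4.077277183532715), 87.41297912597656)
  top 141 [613.8 170.2 140.3] ((614.0706176757812, 169.8316650390625), (21.642154693603516, 3.976158380508423), 89.39764404296875)
3.55<string>:12: RuntimeWarning: Mean of empty slice.
  ret = um.true_divide(
```

>>> step_arm(plan=[{"dx": -0.002, "dy": -0.0037, "dz": 0.14, "ax": 0, "ay": 0, "az": 0.005, "gripper": 0.62}, {"dx": 0, "dy": 0, "dz": 0.08, "ax": 0, "ay": 0, "az": 0, "gripper": 0.62}, {"dx": 0, "dy": 0, "dz": 0.04, "ax": 0, "ay": 0, "az": 0, "gripper": 0.62}, {"dx": 0, "dy": 0, "dz": 0.02, "ax": 0, "ay": 0, "az": 0, "gripper": 0.62}, {"dx": 0, "dy": 0, "dz": 0, "ax": 0, "ay": 0, "az": 0, "gripper": 0.62}, {"dx": 0, "dy": 0, "dz": 0, "ax": 0, "ay": 0, "az": 0, "gripper": 0.5}, {"dx": 0, "dy": 0, "dz": 0, "ax": 0, "ay": 0, "az": 0, "gripper": 0.5}])

```text
clock: 4.42
eef_pos: [594.9, 170.5, 146.9]
tool_rot: [3.141, -0.0, 1.537]
force: [-1.2, -0.3, -0.1]
width: 43.2
gripper_force: 0.0
```

>>> step_arm(plan=[{"dx": 0, "dy": -0.005, "dz": 0, "ax": 0, "ay": 0, "az": 0, "gripper": 0.5}, {"dx": 0, "dy": -0.005, "dz": 0, "ax": 0, "ay": 0, "az": 0, "gripper": 0.5}, {"dx": 0, "dy": 0, "dz": 0, "ax": 0, "ay": 0, "az": 0, "gripper": 0.5}])

```text
clock: 4.8
eef_pos: [592.5, 170.7, 146.6]
tool_rot: [3.139, -0.0, 1.537]
force: [2.9, 0.3, 0.5]
width: 42.9
gripper_force: 1.4
```

>>> step_arm(plan=[{"dx": 0, "dy": -0.003, "dz": 0, "ax": 0, "ay": 0, "az": 0, "gripper": 0.48}, {"dx": 0, "dy": 0, "dz": 0, "ax": 0, "ay": 0, "az": 0, "gripper": 0.48}, {"dx": 0, "dy": 0, "dz": 0, "ax": 0, "ay": 0, "az": 0, "gripper": 0.48}])

```text
clock: 5.18
eef_pos: [592.5, 170.6, 147.1]
tool_rot: [3.137, -0.001, 1.536]
force: [5.5, 0.1, 2.4]
width: 40.8
gripper_force: 2.6
```

>>> step_arm(plan=[{"dx": 0, "dy": -0.002, "dz": 0, "ax": 0, "ay": 0, "az": 0, "gripper": 0.465}, {"dx": 0, "dy": -0.002, "dz": 0, "ax": 0, "ay": 0, "az": 0, "gripper": 0.45}, {"dx": 0, "dy": 0, "dz": 0, "ax": 0, "ay": 0, "az": 0, "gripper": 0.44}, {"dx": 0, "dy": 0, "dz": 0, "ax": 0, "ay": 0, "az": 0, "gripper": 0.44}])

```text
clock: 5.68
eef_pos: [590.9, 170.5, 147.0]
tool_rot: [3.138, -0.0, 1.536]
force: [5.6, 0.1, 4.7]
width: 37.8
gripper_force: 4.6
```

>>> step_arm(plan=[{"dx": 0, "dy": 0, "dz": -0.003, "ax": 0, "ay": 0, "az": 0, "gripper": 0.432}, {"dx": 0, "dy": 0, "dz": 0, "ax": 0, "ay": 0, "az": 0, "gripper": 0.425}, {"dx": 0, "dy": 0, "dz": 0, "ax": 0, "ay": 0, "az": 0, "gripper": 0.425}])

```text
clock: 6.05
eef_pos: [589.6, 170.5, 147.3]
tool_rot: [3.141, -0.0, 1.536]
force: [3.3, -0.3, 5.2]
width: 36.4
gripper_force: 6.4
```

```bash
python3 -c "
from h import *
s=ctrl.read_state();print({k:np.round(s[k],3).tolist() for k in ['clock','eef_pos','tool_rot','width','force','gripper_force']})
i=shot('wrist');P=cloud(i);z=P[...,2]
b=np.zeros((400,640),bool);b[100:400,150:420]=1
w=b&(z>129)&(z<140)&(P[...,0]>485)&(P[...,0]<515)&(abs(P[...,1]-175)<60)
print('wall',w.sum(),P[w].mean(0).round(1),np.percentile(P[w][:,0],[1,99]))
cv2.imwrite('pics/w4.png',i['color'][...,::-1])
"
```

```text
{'clock': 6.05, 'eef_pos': [589.57, 170.543, 147.267], 'tool_rot': [3.141, -0.0, 1.536], 'width': 36.392, 'force': [3.324, -0.281, 5.185], 'gripper_force': 6.377}
wall 64 [499.6 153.5 130.5] [498.92007247 500.55736164]
```

View pics/w4.png

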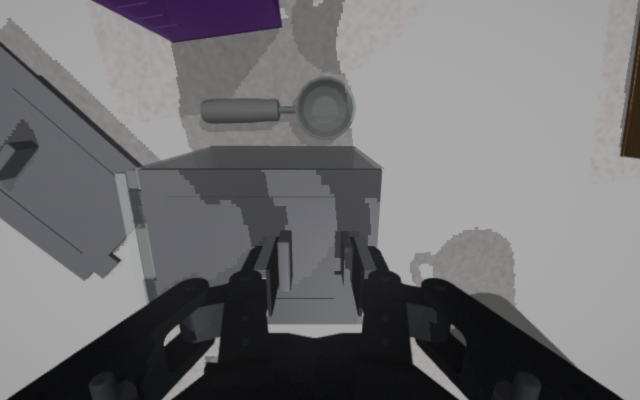

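The left finger is at the rib (280,265), the right one at the tab (350,255), and the slotted wall is at (135,235). I'll check how far the tab is in and where the wall is.

```bash
python3 -c "
from h import *
i=load('wrist');P=cloud(i);z=P[...,2];g=i['color'].mean(2)
for r in (238,244,250,256,262):
  print(r,[(c,int(g[r,c]),*P[r,c].round(0).astype(int).tolist()) for c in range(270,362,2) if 132<z[r,c]<146])
m=(abs(z-124)<6)&(P[...,0]>480)&(P[...,0]<640)&(P[...,1]>150)&(P[...,1]<230)
x=P[m][:,0];print('plate x',np.percentile(x,[.5,99.5]).round(1))
w=(z>126)&(z<140)&(P[...,0]>480)&(P[...,0]<515)&(P[...,1]>120)&(P[...,1]<230);print(w.sum(),np.percentile(P[w],[1,50,99],axis=0).round(1).tolist())
"
```

```text
238 [(270, 64, 568, 184, 133), (272, 64, 568, 183, 133), (274, 64, 569, 183, 132), (276, 34, 571, 184, 133), (278, 38, 572, 185, 136), (280, 47, 573, 185, 136), (282, 48, 574, 185, 137), (284, 48, 575, 185, 137), (286, 48, 576, 185, 136), (288, 49, 577, 184, 135), (290, 49, 577, 183, 132), (352, 32, 609, 182, 134), (354, 49, 610, 182, 133), (356, 67, 611, 182, 134), (358, 68, 612, 182, 133), (360, 67, 613, 182, 134)]
244 [(270, 65, 568, 183, 139), (272, 63, 570, 184, 141), (274, 35, 571, 184, 141), (276, 32, 571, 183, 140), (278, 94, 572, 184, 141), (280, 105, 573, 183, 140), (282, 106, 574, 184, 141), (284, 109, 575, 183, 140), (286, 110, 576, 184, 141), (288, 92, 577, 183, 140), (290, 48, 578, 181, 134), (344, 48, 604, 181, 137), (346, 50, 605, 181, 137), (348, 50, 606, 181, 137), (350, 50, 607, 180, 136), (352, 36, 608, 181, 138), (354, 32, 609, 182, 140), (356, 49, 610, 182, 140), (358, 67, 611, 182, 140), (360, 67, 612, 182, 140)]
250 [(276, 29, 572, 181, 143), (278, 87, 572, 180, 140), (280, 105, 573, 180, 139), (282, 108, 574, 181, 141), (284, 109, 575, 180, 141), (286, 111, 5
[... 341 characters left out ...]
09, 575, 177, 140), (286, 112, 576, 177, 140), (288, 100, 577, 177, 140), (290, 51, 577, 175, 137), (344, 52, 604, 176, 140), (346, 61, 605, 176, 141), (348, 62, 606, 176, 140), (350, 62, 607, 176, 140), (352, 46, 608, 176, 140)]
262 [(276, 25, 571, 176, 144), (278, 83, 572, 174, 141), (280, 105, 573, 174, 141), (282, 108, 574, 173, 139), (284, 110, 575, 174, 141), (286, 114, 576, 174, 140), (288, 104, 577, 174, 140), (290, 54, 577, 171, 135), (342, 43, 604, 169, 132), (344, 84, 604, 173, 140), (346, 62, 605, 173, 140), (348, 62, 606, 173, 141), (350, 61, 607, 173, 140), (352, 39, 608, 173, 140)]
plate x [499.6 625.1]
2681 [[494.9, 148.4, 126.2], [499.8, 187.6, 133.6], [502.1, 219.3, 135.5]]
```

Rib back face is at 571.7 and tab outer face at 608, so the gap is 36.4 mm. The tab is pinched 3.6 mm and the lid has moved home. Next I swing it up about the back edge.

>>> step_arm(plan=[{"dx": 0, "dy": -0.0034, "dz": -0.0103, "ax": -0.0222, "ay": 0, "az": 0, "gripper": 0.425}, {"dx": 0, "dy": -0.0034, "dz": -0.0103, "ax": -0.0222, "ay": 0, "az": 0, "gripper": 0.425}, {"dx": 0, "dy": 0, "dz": 0, "ax": 0, "ay": 0, "az": 0, "gripper": 0.425}, {"dx": 0, "dy": 0, "dz": 0, "ax": 0, "ay": 0, "az": 0, "gripper": 0.425}])

```text
clock: 6.6
eef_pos: [586.7, 170.6, 152.6]
tool_rot: [3.074, 0.0, 1.537]
force: [2.1, 0.2, -0.1]
width: 36.1
gripper_force: 7.2
```

>>> step_arm(plan=[{"dx": 0, "dy": -0.0025, "dz": -0.0103, "ax": -0.0222, "ay": 0, "az": 0, "gripper": 0.425}, {"dx": 0, "dy": -0.0025, "dz": -0.0103, "ax": -0.0222, "ay": 0, "az": 0, "gripper": 0.425}, {"dx": 0, "dy": 0, "dz": 0, "ax": 0, "ay": 0, "az": 0, "gripper": 0.425}, {"dx": 0, "dy": 0, "dz": 0, "ax": 0, "ay": 0, "az": 0, "gripper": 0.425}])

```text
clock: 7.1
eef_pos: [585.4, 170.7, 159.0]
tool_rot: [3.003, 0.0, 1.536]
force: [2.7, 0.6, -0.4]
width: 36.5
gripper_force: 7.3
```

```bash
python3 -c "
from h import *
a=shot('scene');i=shot('wrist')
A=cv2.resize(a['color'][120:290,340:520,::-1],None,fx=3.3,fy=3.3,interpolation=cv2.INTER_CUBIC)
cv2.imwrite('pics/c5.png',A)
P=cloud(i);z=P[...,2]
w=(z>126)&(z<140)&(P[...,0]>480)&(P[...,0]<510)&(P[...,1]>120)&(P[...,1]<230);print(w.sum(),np.percentile(P[w],[1,50,99],axis=0).round(1).tolist())
"
```

```text
2591 [[494.9, 149.3, 126.1], [499.7, 187.3, 133.7], [509.5, 219.3, 135.6]]
```

View pics/c5.png

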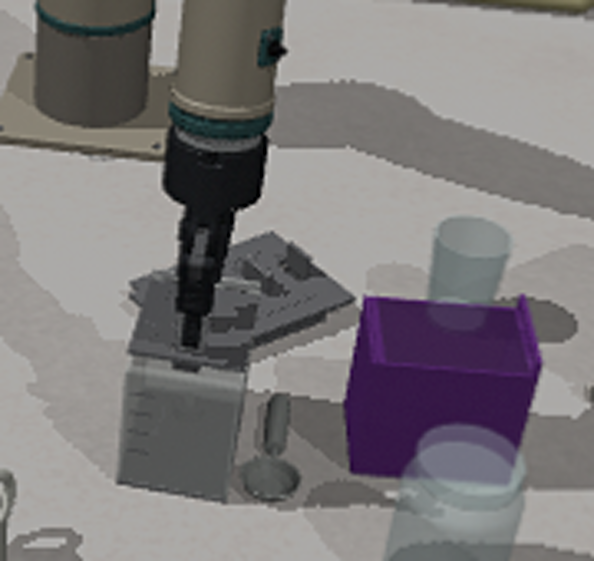

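The front edge of the lid is up (gap at (185,362), catch free) and the tank hasn't moved. I'll continue to about 18°.

>>> step_arm(plan=[{"dx": 0, "dy": -0.0018, "dz": -0.0103, "ax": -0.0222, "ay": 0, "az": 0, "gripper": 0.425}, {"dx": 0, "dy": -0.0018, "dz": -0.0103, "ax": -0.0222, "ay": 0, "az": 0, "gripper": 0.425}, {"dx": 0, "dy": -0.0018, "dz": -0.0103, "ax": -0.0222, "ay": 0, "az": 0, "gripper": 0.425}, {"dx": 0, "dy": -0.0018, "dz": -0.0103, "ax": -0.0222, "ay": 0, "az": 0, "gripper": 0.425}, {"dx": 0, "dy": -0.0018, "dz": -0.0103, "ax": -0.0222, "ay": 0, "az": 0, "gripper": 0.425}, {"dx": 0, "dy": 0, "dz": 0, "ax": 0, "ay": 0, "az": 0, "gripper": 0.425}, {"dx": 0, "dy": 0, "dz": 0, "ax": 0, "ay": 0, "az": 0, "gripper": 0.425}])

```text
clock: 8.07
eef_pos: [579.0, 171.0, 173.3]
tool_rot: [2.83, 0.0, 1.537]
force: [-0.9, -0.5, -0.2]
width: 35.9
gripper_force: 8.4
```

>>> step_arm(plan=[{"dx": 0, "dy": 0.01, "dz": 0, "ax": 0, "ay": 0, "az": 0, "gripper": 0.425}, {"dx": 0, "dy": 0.01, "dz": 0, "ax": 0, "ay": 0, "az": 0, "gripper": 0.425}, {"dx": 0, "dy": 0.01, "dz": 0, "ax": 0, "ay": 0, "az": 0, "gripper": 0.425}, {"dx": 0, "dy": 0, "dz": 0, "ax": 0, "ay": 0, "az": 0, "gripper": 0.425}])

```text
clock: 8.57
eef_pos: [588.4, 170.6, 176.7]
tool_rot: [2.827, -0.0, 1.536]
force: [-0.3, -0.2, -0.5]
width: 36.4
gripper_force: 8.4
```

>>> step_arm(plan=[{"dx": 0, "dy": 0.01, "dz": 0, "ax": 0, "ay": 0, "az": 0, "gripper": 0.425}, {"dx": 0, "dy": 0.01, "dz": 0, "ax": 0, "ay": 0, "az": 0, "gripper": 0.425}, {"dx": 0, "dy": 0.01, "dz": 0, "ax": 0, "ay": 0, "az": 0, "gripper": 0.425}, {"dx": 0, "dy": 0, "dz": 0, "ax": 0, "ay": 0, "az": 0, "gripper": 0.425}])

```text
clock: 9.07
eef_pos: [596.9, 170.3, 179.5]
tool_rot: [2.827, -0.0, 1.536]
force: [-0.9, 0.2, -0.9]
width: 36.5
gripper_force: 8.4
```

>>> step_arm(plan=[{"dx": 0, "dy": 0.01, "dz": -0.02, "ax": 0, "ay": 0, "az": 0, "gripper": 0.425}, {"dx": 0, "dy": 0.01, "dz": -0.03, "ax": 0, "ay": 0, "az": 0, "gripper": 0.425}, {"dx": 0, "dy": 0.01, "dz": -0.03, "ax": 0, "ay": 0, "az": 0, "gripper": 0.425}, {"dx": 0, "dy": 0.014, "dz": -0.04, "ax": 0, "ay": 0, "az": 0, "gripper": 0.425}, {"dx": 0, "dy": 0.014, "dz": -0.04, "ax": 0, "ay": 0, "az": 0, "gripper": 0.425}, {"dx": 0, "dy": 0.014, "dz": -0.04, "ax": 0, "ay": 0, "az": 0, "gripper": 0.425}, {"dx": 0, "dy": 0.014, "dz": -0.04, "ax": 0, "ay": 0, "az": 0, "gripper": 0.425}, {"dx": 0, "dy": 0, "dz": 0, "ax": 0, "ay": 0, "az": 0, "gripper": 0.425}])

```text
clock: 10.07
eef_pos: [599.6, 170.5, 257.2]
tool_rot: [2.826, -0.001, 1.537]
force: [0.2, 0.2, -1.1]
width: 36.7
gripper_force: 8.4
```

```bash
python3 -c "
from h import *
s=ctrl.read_state();print({k:np.round(s[k],3).tolist() for k in ['clock','eef_pos','tool_rot','width','force','gripper_force']})
a=shot('scene');i=shot('wrist')
A=cv2.resize(a['color'][100:290,340:500,::-1],None,fx=2.5,fy=2.5)
B=cv2.resize(i['color'][130:,100:520,::-1],(0,0),fx=.95,fy=.95);B=cv2.copyMakeBorder(B,0,max(0,len(A)-len(B)),0,0,0)
cv2.imwrite('pics/c6.png',np.hstack([A,B[:len(A)]]))
"
```

```text
{'clock': 10.075, 'eef_pos': [599.563, 170.484, 257.167], 'tool_rot': [2.826, -0.001, 1.537], 'width': 36.705, 'force': [0.201, 0.24, -1.141], 'gripper_force': 8.448}
```

View pics/c6.png

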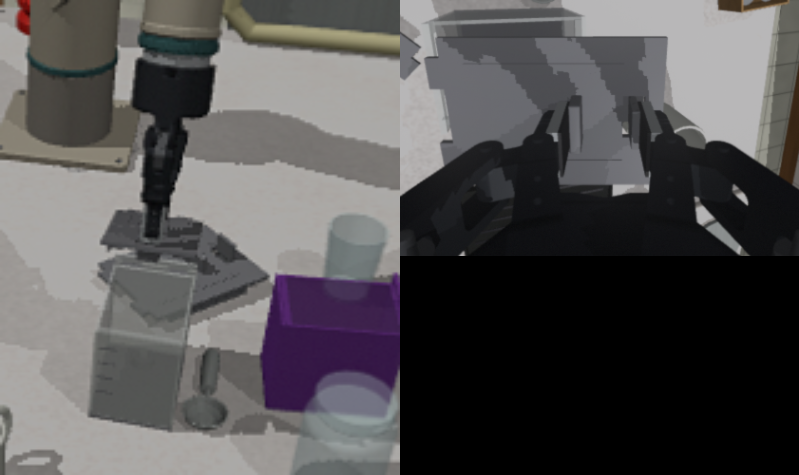

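The lid is clear of the tank and held firmly (left panel (160,225)), and the tank is open at (145,330). I'll level the lid and carry it over the tray.

>>> step_arm(plan=[{"dx": 0, "dy": 0, "dz": 0, "ax": 0.05, "ay": 0, "az": 0, "gripper": 0.425}, {"dx": 0, "dy": 0, "dz": 0, "ax": 0.05, "ay": 0, "az": 0, "gripper": 0.425}, {"dx": 0, "dy": 0, "dz": 0, "ax": 0.05, "ay": 0, "az": 0, "gripper": 0.425}, {"dx": 0, "dy": 0, "dz": 0, "ax": 0.051, "ay": 0, "az": 0, "gripper": 0.425}, {"dx": -0.07, "dy": 0.016, "dz": 0, "ax": 0, "ay": 0, "az": 0, "gripper": 0.425}, {"dx": -0.13, "dy": 0, "dz": 0, "ax": 0, "ay": 0, "az": 0, "gripper": 0.425}, {"dx": -0.13, "dy": 0, "dz": 0, "ax": 0, "ay": 0, "az": 0, "gripper": 0.425}, {"dx": -0.13, "dy": 0, "dz": 0, "ax": 0, "ay": 0, "az": 0, "gripper": 0.425}, {"dx": -0.13, "dy": 0, "dz": 0, "ax": 0, "ay": 0, "az": 0, "gripper": 0.425}, {"dx": -0.13, "dy": 0, "dz": 0, "ax": 0, "ay": 0, "az": 0, "gripper": 0.425}, {"dx": -0.13, "dy": 0, "dz": 0, "ax": 0, "ay": 0, "az": 0, "gripper": 0.425}, {"dx": -0.13, "dy": 0, "dz": 0, "ax": 0, "ay": 0, "az": 0, "gripper": 0.425}, {"dx": -0.087, "dy": 0, "dz": 0, "ax": 0, "ay": 0, "az": 0, "gripper": 0.425}, {"dx": 0, "dy": 0, "dz": 0, "ax": 0, "ay": 0, "az": 0, "gripper": 0.425}, {"dx": 0, "dy": 0, "dz": 0, "ax": 0, "ay": 0, "az": 0, "gripper": 0.425}])

```text
clock: 12.05
eef_pos: [592.1, -149.2, 255.5]
tool_rot: [-3.139, -0.001, 1.537]
force: [0.5, 0.9, -1.8]
width: 36.4
gripper_force: 8.4
```

```bash
python3 -c "
from h import *
s=ctrl.read_state();print({k:np.round(s[k],3).tolist() for k in ['clock','eef_pos','tool_rot','width','force','gripper_force']})
t=shot('top');i=shot('wrist');P=cloud(i)
T=np.linalg.inv(Tw(s));Q=P@T[:3,:3].T+T[:3,3]
m=(Q[...,2]>15)&(Q[...,2]<40)&(abs(Q[...,0])<60)&(Q[...,1]>-95)&(Q[...,1]<45)
q=Q[m];print(m.sum(),np.percentile(q,[.5,50,99.5],axis=0).round(1).tolist())
n=m&(abs(Q[...,1]-0)<200);A=np.c_[q[:,:2],np.ones(len(q))]
for _ in range(5):
  c=np.linalg.lstsq(A,q[:,2],rcond=None)[0];r=abs(A@c-q[:,2]);k=r<1.5;A=A[k];q=q[k]
print('plate plane',c.round(4),len(q),cv2.minAreaRect(q[:,:2].astype(np.float32)))
PT=cloud(t);b=(PT[...,2]>3)&(PT[...,2]<18)&(abs(PT[...,0]-562)<140)&(abs(PT[...,1]+149)<140)&(t['color'].max(2)<28)
print('tray',cv2.minAreaRect(PT[b][:,:2].astype(np.float32)))
A=t['color'][130:250,200:420,::-1];cv2.imwrite('pics/c7.png',cv2.resize(cv2.convertScaleAbs(A,alpha=2),None,fx=3,fy=3))
"
```

```text
{'clock': 12.05, 'eef_pos': [592.086, -149.241, 255.462], 'tool_rot': [-3.139, -0.001, 1.537], 'width': 36.363, 'force': [0.487, 0.858, -1.773], 'gripper_force': 8.362}
27027 [[-45.0, -93.9, 18.7], [17.9, -25.1, 22.8], [46.5, 32.9, 38.0]]
plate plane [1.60000e-03 2.80000e-03 2.28398e+01] 25634 ((0.18834686279296875, -30.668731689453125), (93.49607849121094, 128.8688507080078), 0.21421250700950623)
tray ((561.3685302734375, -149.08682250976562), (222.7045135498047, 224.74310302734375), 86.43973541259766)
```

View pics/c7.png

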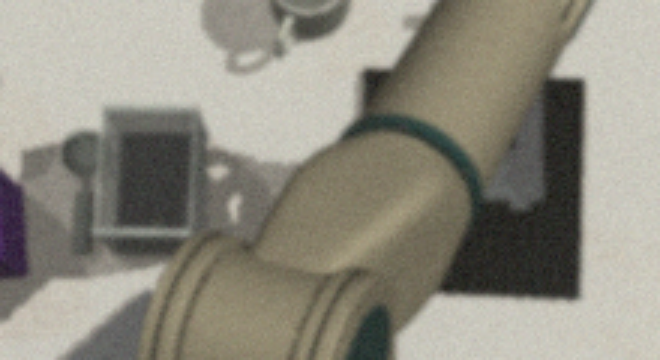

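The lid is held level over the tray (crop (520,160)), centred at about (561,-148), and the tank stands at (150,175). I'll lower it.

>>> step_arm(plan=[{"dx": 0, "dy": 0, "dz": 0.1, "ax": 0, "ay": 0, "az": 0, "gripper": 0.425}, {"dx": 0, "dy": 0, "dz": 0.14, "ax": 0, "ay": 0, "az": 0, "gripper": 0.425}, {"dx": 0, "dy": 0, "dz": 0.14, "ax": 0, "ay": 0, "az": 0, "gripper": 0.425}, {"dx": 0, "dy": 0, "dz": 0.14, "ax": 0, "ay": 0, "az": 0, "gripper": 0.425}, {"dx": 0, "dy": 0, "dz": 0.1, "ax": 0, "ay": 0, "az": 0, "gripper": 0.425}, {"dx": 0, "dy": 0, "dz": 0.04, "ax": 0, "ay": 0, "az": 0, "gripper": 0.425}, {"dx": 0, "dy": 0, "dz": 0.01, "ax": 0, "ay": 0, "az": 0, "gripper": 0.425}, {"dx": 0, "dy": 0, "dz": 0, "ax": 0, "ay": 0, "az": 0, "gripper": 0.425}, {"dx": 0, "dy": 0, "dz": 0, "ax": 0, "ay": 0, "az": 0, "gripper": 0.425}])

```text
clock: 13.28
eef_pos: [593.1, -149.9, 56.0]
tool_rot: [3.141, 0.0, 1.537]
force: [0.0, 0.4, 0.3]
width: 36.6
gripper_force: 8.4
```

>>> step_arm(plan=[{"dx": 0, "dy": 0, "dz": 0.008, "ax": 0, "ay": 0, "az": 0, "gripper": 0.425}, {"dx": 0, "dy": 0, "dz": 0.006, "ax": 0, "ay": 0, "az": 0, "gripper": 0.425}, {"dx": 0, "dy": 0, "dz": 0, "ax": 0, "ay": 0, "az": 0, "gripper": 0.425}, {"dx": 0, "dy": 0, "dz": 0, "ax": 0, "ay": 0, "az": 0, "gripper": 0.425}])

```text
clock: 13.78
eef_pos: [592.3, -149.8, 50.6]
tool_rot: [-3.14, 0.0, 1.536]
force: [-0.7, 0.5, -0.3]
width: 36.9
gripper_force: 8.4
```

>>> step_arm(plan=[{"dx": 0, "dy": 0, "dz": 0.006, "ax": 0, "ay": 0, "az": 0, "gripper": 0.425}, {"dx": 0, "dy": 0, "dz": 0.006, "ax": 0, "ay": 0, "az": 0, "gripper": 0.425}, {"dx": 0, "dy": 0, "dz": 0, "ax": 0, "ay": 0, "az": 0, "gripper": 0.425}, {"dx": 0, "dy": 0, "dz": 0, "ax": 0, "ay": 0, "az": 0, "gripper": 0.425}])

```text
clock: 14.28
eef_pos: [592.3, -149.8, 47.0]
tool_rot: [-3.14, 0.0, 1.537]
force: [-0.8, 0.8, -0.5]
width: 36.5
gripper_force: 8.4
```

>>> step_arm(plan=[{"dx": 0, "dy": 0, "dz": 0.004, "ax": 0, "ay": 0, "az": 0, "gripper": 0.425}, {"dx": 0, "dy": 0, "dz": 0, "ax": 0, "ay": 0, "az": 0, "gripper": 0.425}, {"dx": 0, "dy": 0, "dz": 0, "ax": 0, "ay": 0, "az": 0, "gripper": 0.425}])

```text
clock: 14.65
eef_pos: [592.3, -149.8, 46.1]
tool_rot: [-3.14, -0.0, 1.536]
force: [-0.5, -0.0, 3.4]
width: 36.7
gripper_force: 7.9
```

Contact. I'll release and rise.

>>> step_arm(plan=[{"dx": 0, "dy": 0, "dz": 0, "ax": 0, "ay": 0, "az": 0, "gripper": 0.45}, {"dx": 0, "dy": 0, "dz": 0, "ax": 0, "ay": 0, "az": 0, "gripper": 0.5}, {"dx": 0, "dy": 0, "dz": 0, "ax": 0, "ay": 0, "az": 0, "gripper": 0.6}, {"dx": 0, "dy": 0, "dz": 0, "ax": 0, "ay": 0, "az": 0, "gripper": 0.65}, {"dx": 0, "dy": 0, "dz": 0, "ax": 0, "ay": 0, "az": 0, "gripper": 0.65}, {"dx": 0, "dy": 0, "dz": -0.03, "ax": 0, "ay": 0, "az": 0, "gripper": 0.65}, {"dx": 0, "dy": 0, "dz": -0.1, "ax": 0, "ay": 0, "az": 0, "gripper": 0.65}, {"dx": 0, "dy": 0, "dz": -0.18, "ax": 0, "ay": 0, "az": 0, "gripper": 0.65}, {"dx": 0, "dy": 0, "dz": -0.18, "ax": 0, "ay": 0, "az": 0, "gripper": 0.65}, {"dx": 0, "dy": 0, "dz": -0.18, "ax": 0, "ay": 0, "az": 0, "gripper": 0.65}, {"dx": 0, "dy": 0, "dz": 0, "ax": 0, "ay": 0, "az": 0, "gripper": 0.65}, {"dx": 0, "dy": 0, "dz": 0, "ax": 0, "ay": 0, "az": 0, "gripper": 0.65}])

```text
clock: 16.15
eef_pos: [592.3, -149.4, 246.8]
tool_rot: [-3.14, -0.001, 1.537]
force: [0.3, -0.5, -0.1]
width: 55.6
gripper_force: 0.0
```

```bash
python3 -c "
from h import *
s=ctrl.read_state();print({k:np.round(s[k],3).tolist() for k in ['clock','eef_pos','width','force']})
i=shot('wrist');P=cloud(i);z=P[...,2]
m=(z>17)&(z<30)&(abs(P[...,0]-562)<90)&(abs(P[...,1]+149)<70);q=P[m]
A=np.c_[q[:,:2],np.ones(len(q))];print('lid',np.linalg.lstsq(A,q[:,2],rcond=None)[0].round(4),np.median(q[:,2]),cv2.minAreaRect(q[:,:2].astype(np.float32)))
cv2.imwrite('pics/w8.png',i['color'][...,::-1])
"
```

```text
{'clock': 16.15, 'eef_pos': [592.253, -149.393, 246.832], 'width': 55.646, 'force': [0.257, -0.487, -0.088]}
lid [ 2.3000e-02 -3.6000e-03  8.8628e+00] 22.25219429431499 ((557.9209594726562, -149.26510620117188), (92.27193450927734, 131.5065460205078), 87.8524398803711)
```

View pics/w8.png

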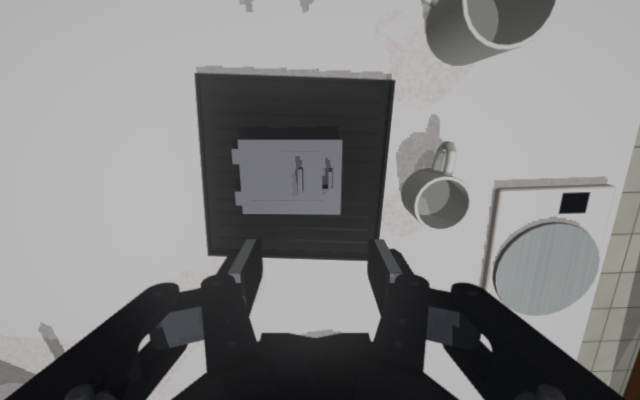

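The lid lies right way up, flat (tilt about 0.02 rad) and in the middle of the tray at (290,177). The gripper is clear, so I'm handing in.

```bash
python3 -c "
from cell import ctrl
print(ctrl.finish_job())"
```

```text
the job is handed in; nothing more can be done
None
```

The job is handed in (no verdict came back): the lid lies flat and right way up in the middle of the tray, within about 5 mm of its centre, and the tank is upright, having slid only about 2 mm.

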